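Put the amber globe lamp away in the covered bin

TASK

Put the amber glass globe lamp away: slide the blue cover of the grey storage bin wide open, lower the lamp gently into the bin and let it go only when it stands upright on the bin's floor (do not drop it, knock it or press it down hard), then slide the cover fully shut over it. Leave the green lamp and the roll of blue tape where they are.

Things in the scene. Friction and masses are not known exactly. Their poses are not given: they have to be found in the camera images.
- amber_lamp_center (a point): Globe-shaped signal lamp of amber glass, fragile, about 0.12 kg: a ball 60 mm in diameter on a black round foot (36 mm in diameter, 10 mm high); 66 mm high in all. This point is the centre of the ball, 36 mm above the lamp's underside; z points up. At the start it stands on the white tray at the right. A drop of 10 mm or a push of 25 N in the bin would break it.
- green_lamp_center (a point): The same lamp in green glass, beside it on the white tray; it stays there. This point is the centre of its glass ball, 36 mm above its underside.
- bridge: White tray, fixed, 249 mm (x) by 154 mm (y), on four legs over the wired devices at the right; its top is 62 mm above the bench, with a rim 4 mm higher. Origin: on the bench under its centre.
- bin: Deep grey storage bin, fixed. Origin: underside centre; its own x axis (away from the robot, turned by its yaw) is its long side, y to the left. Outside 166 mm (x) by 120 mm (y), walls 5 mm thick, 78 mm high. Aluminium guide rails for the cover lie on the two walls at x = -83 and +83 mm, up to 88 mm high, and run on beyond the bin to y = -181 mm.
- bin_floor (a point): Centre of the bin's inner floor, 6 mm above its underside; axes as the bin's. Inside the bin is 156 mm (x) by 110 mm (y); at the top 150 mm (x) remain free between the lips of the rails. A hand whose fingers open along the bin's x has most room.
- cover_grip (a point): Grip point on the black rib of the blue cover, mid-length, 8 mm below the rib's top, 107 mm above the bench; moves with the cover; axes as the bin's. Rib: 60 mm long along the bin's x, 18 mm thick along its y, top 32 mm above the cover plate (plate top at 83 mm), on a base 30 mm wide (y) and 4 mm high. Cover shut: the rib is over the middle of the bin.
- cover (a joint): Sliding cover, in m: 0 = fully shut, 0.115 = fully open; it opens along the bin's -y (to the right) and stays where it is left (sliding friction about 4 N, plus 15 N per m/s of drag). At the start it is shut or up to 20 mm open.
- tape_blue: Roll of blue tape, 65 mm across, 19 mm high, lying on the bench at the left of the bin; a bystander. Origin: underside centre.

How it is judged (in metres and radians):
On the way, in this order (a step that is already met when the one before it is completed fails the run):
1. the cover has been slid wide open (value of joint cover above 0.095 m), for 0.2 s.
2. the amber lamp stands on the bin's floor, upright and let go (z of amber_lamp_center in the frame of bin_floor between 0.03 and 0.04 m and x of amber_lamp_center in the frame of bin_floor between -0.078 and 0.078 m and y of amber_lamp_center in the frame of bin_floor between -0.055 and 0.055 m and angle between amber_lamp_center's own z axis and vertical below 0.15 rad and contact force between the fingers and amber_lamp below 0.1 N), for 0.2 s.
At the end, for the whole second after the job is handed in: The amber lamp stands upright (within 0.15 rad) and at rest on the bin's floor, the cover is shut to within 5 mm, and the green lamp is within 30 mm of where it stood (z of amber_lamp_center in the frame of bin_floor between 0.03 and 0.04 m and x of amber_lamp_center in the frame of bin_floor between -0.078 and 0.078 m and y of amber_lamp_center in the frame of bin_floor between -0.055 and 0.055 m and angle between amber_lamp_center's own z axis and vertical below 0.15 rad and linear speed of amber_lamp below 0.02 m/s and value of joint cover below 0.005 m and distance of green_lamp_center from where it was at the start of the episode below 0.03 m); the robot touches nothing.
It fails at once if the amber lamp is dropped, pressed or knocked in the bin (more than 25 N between the lamp and the bin or its cover) (contact force between amber_lamp and bin above 25 N).
It fails at once if the green lamp is moved by more than 30 mm (distance of green_lamp_center from where it was at the start of the episode above 0.03 m).
It fails at once if the roll of blue tape is moved by more than 30 mm (distance of tape_blue from where it was at the start of the episode above 0.03 m).
It also fails if it takes over 72 s, if anything falls off the work surface, if the arm or the gripper's body presses on something with over 40 N, if the wrist force passes 120 N, or if a joint passes its speed limit or range.

ROBOT

A 6-joint arm with a two-finger parallel gripper is mounted at the origin on a cart in front of the work surface, level with it; the furniture and walls round the work are solid. World frame = base frame: x ahead of the robot, y to its left, z up, the work surface at z = 0. Lengths are in m, angles in degrees, forces in N, time in s.
With the tool pointing down it reaches from about 0.25 to 0.85 m from the base axis. Payload 12.5 kg.
Tool frame: the origin (TCP) lies at the centre of the arm's flange, where the gripper is bolted on; the fingertips stand 186 mm ahead of it and the grasp point (between the pads) lies 167 mm ahead of it; z points along the fingers, y is the line along which they close (so a half turn about z gives the same grasp; the last joint's range is limited). The gripper opens to 93 mm and grips with 3 to 60 N. Pads are 15 mm wide; open, the fingers measure 128 mm over their backs; the gripper's body (75 mm by 188 mm) begins 65 mm behind the grasp point.
Start: joints at [-68.216, 20.094, 94.641, -0, 65.266, -4.847], TCP at [0.247, -0.492, 0.405] pointing down, gripper open.
Joint ranges: [-157.81, 157.81], [-45, 120.19], [0.68, 151.7], [-89.99, 269.99], [4.06, 180], [-164.3, 164.3]. Speed limits (degrees/s): [127.2, 127.2, 159.86, 180, 180, 180].

INTERFACE

Orientations are given as [roll, pitch, yaw] about the fixed x, y, z axes, in that order (R = Rz(yaw) Ry(pitch) Rx(roll)).
In Python, from station import status, cams, manip gives the robot as it stands. The module is installed in compiled form; this text tells all that it offers.
- The arm moves only by the tool drive_tool, never from a script. Its arguments are lists of equal length, an entry for each row: "delta_pos": the shift along the tool's x, y, z in m, a list of three; "delta_rot": the turn, a rotation vector about the tool's x, y, z in rad, a list of three; "claw": the finger opening in m, from 0 to 0.093. A call has 1 to 12 rows; each row shifts and turns the commanded pose from where the row before left it, along the tool's axes as they then stand; what a row does not reach is not made up. A row lasts 1/8 s, in which the tool goes at most 62.5 mm and 10.7 degrees, less where a joint would pass 70% of its speed; a pose out of reach is approached as far as the arm can. A call with a gripper value outside its range is refused whole. The fingers move at their own pace and stop on an object; the grip force is fixed at half the most. Time passes only in rows, so rows that do not move let the fingers close. It gives the time, the measured TCP pose, the force, the opening and the grip force at its end, in the units of the state.
- status.sense(): the state, without advancing time (a new reading comes with each control period).
- cams.snapshot(name): name is "scene" or "top" or "wrist"; returns a dict with "img" (420x560x3 uint8, blue, green, red), "K" (3x3 intrinsics, pixels), "R" (3x3) and "t" (3): a world point X has camera coordinates R X + t; the wrist camera has in their place "mount" (4x4, takes a point from camera to tool coordinates, whose origin is the TCP and whose axes are the flange's). Camera axes: x right, y down, z forward; pixel columns grow to the right and rows downward; lengths in m; the calibration is good to about 2 mm. A picture is of the moment at which its call begins: read the wrist's pose just before it. There is no depth.
- manip.finish_job(): hands the job in; it is judged then, once.
The state is a dict: "clock": time; "qpos": joint angles; "qd": joint speeds; "effort": joint torques, N m; "ee_pos": TCP position; "tcp_rot": TCP orientation; "force": force on the tool from outside, world axes, zero at the start; "ft_torque": the same for the moment, N m; "opening": finger opening in m; "finger_force": force on a finger pad.
Only numpy, scipy, OpenCV 4.12 (cv2) and the standard library are available. Lean on these libraries where they do the work, as an engineer would, in place of code of your own. Each camera call takes 0.05 s, during which the arm holds its last target. There are 200 camera calls.

## Working session

There is one attempt and no reset: what is moved stays moved. The work goes in short steps, Python scripts to look and compute and a tool call to move; the robot and the scene stay as the last step left them, time stands still between calls to the robot, and variables do not carry over. Pictures are saved under pics/ and viewed, at most 10 in all, crops included, and the job is handed in when it is done.

Besides the shell and the picture viewer there is one more tool, called after "Emit:" as name(argument=value, ...), one argument or row to a line, values as JSON. drive_tool: Moves the arm, as the interface text tells. Its arguments: {"type":"object","properties":{"delta_pos":{"type":"array"},"delta_rot":{"type":"array"},"claw":{"type":"array"}},"required":["delta_pos","delta_rot","claw"]}

```bash
mkdir -p pics; python3 - <<'E'
from station import status, cams
import cv2,pickle,numpy as np
s=status.sense();print({k:np.round(v,4).tolist() for k,v in s.items()})
d={}
for n in("scene","top","wrist"):
    c=cams.snapshot(n);d[n]=c;cv2.imwrite(f"pics/{n}0.png",c["img"])
pickle.dump((s,d),open("d0.pkl","wb"))
print(d["wrist"]["mount"],d["top"]["R"],d["top"]["t"],d["top"]["K"])
E
```

```text
{'clock': 0.0, 'qpos': [-68.2163, 20.1229, 94.676, -0.0005, 65.266, -4.8464], 'qd': [-0.1759, 0.0094, 0.0017, 0.02, 0.0437, 0.0173], 'effort': [-0.0014, -49.7335, -28.526, 0.0698, 0.0258, -0.0001], 'ee_pos': [0.2465, -0.4915, 0.4042], 'tcp_rot': [-179.9353, -0.005, 26.6302], 'force': [0.0215, -0.0786, -0.3245], 'ft_torque': [0.0003, -0.007, -0.0184], 'finger_force': 0.0, 'opening': 0.0929}
[[ 7.53581229e-05 -9.70941113e-01 -2.39318511e-01  6.59186463e-02]
 [ 9.99999939e-01  1.54502902e-04 -3.11948714e-04  1.61076091e-04]
 [ 3.39859236e-04 -2.39318473e-01  9.70941066e-01  2.06094319e-02]
 [ 0.00000000e+00  0.00000000e+00  0.00000000e+00  1.00000000e+00]] [[ 0.02962779 -0.99953027 -0.00783839]
 [-0.99383881 -0.02861939 -0.10707636]
 [ 0.10680174  0.01096253 -0.9942199 ]] [0.17581858 0.53702022 1.08227966] [[404.69264006   0.         276.49638931]
 [  0.         404.69264006 215.25217475]
 [  0.           0.           1.        ]]
```

View pics/top0.png

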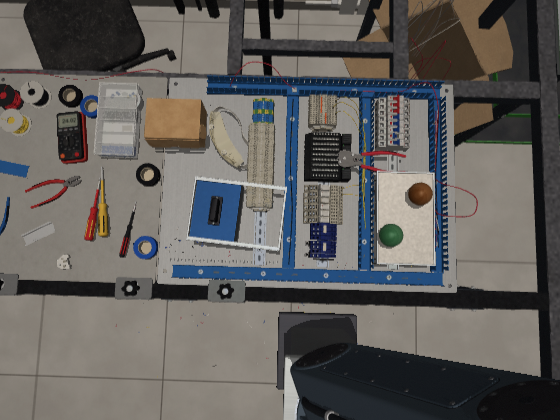

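View pics/scene0.png

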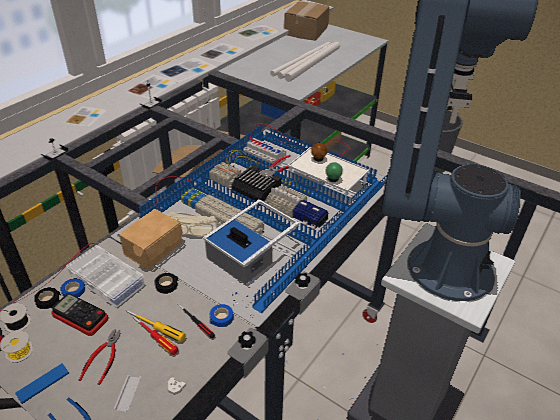

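The top view shows the bin with its blue cover (rib at about 215,210), the rails running right to x≈285, the amber lamp at (420,194), the green lamp at (391,235) and the blue tape at (145,247). I'll enlarge it to measure.

```bash
python3 - <<'E'
import cv2,pickle
s,d=pickle.load(open("d0.pkl","rb"));i=d["top"]["img"]
a=cv2.resize(i[165:265,180:300],None,fx=6,fy=6,interpolation=cv2.INTER_CUBIC)[:600]
b=cv2.resize(i[165:275,365:445],None,fx=5,fy=5,interpolation=cv2.INTER_CUBIC)
cv2.imwrite("pics/a.png",a);cv2.imwrite("pics/b.png",b)
E
```

```text
(no output)
```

View pics/a.png

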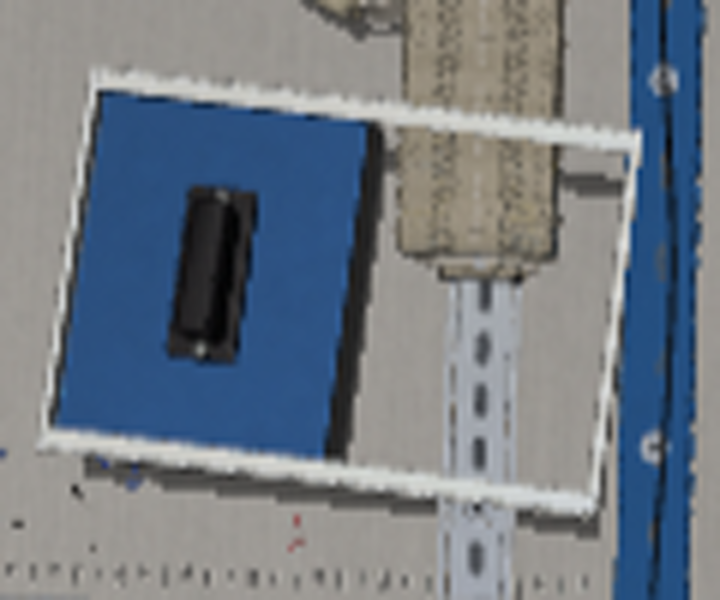

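View pics/b.png

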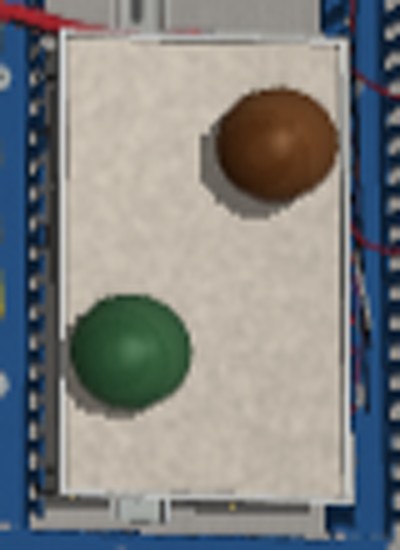

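Crop a: rail-frame corners at (93,68), (640,130), (598,515), (40,445), cover corners (100,90), (372,122), (328,460), (50,430), rib base (190,185), (258,195), (235,362), (168,355). Crop b: amber at (277,144), green at (131,350).

```bash
cat > h.py <<'E'
import numpy as np
def back(c,uv,z,R=None,C=None):
    R=c["R"] if R is None else R
    C=-c["R"].T@c["t"] if C is None else C
    r=R.T@np.linalg.inv(c["K"])@np.array([*uv,1.]); return C+r*(z-C[2])/r[2]
E
python3 - <<'E'
import pickle,numpy as np
from h import *
s,d=pickle.load(open("d0.pkl","rb"));c=d["top"]
f=lambda p,k,o,z:back(c,[(p[0]+.5)/k-.5+o[0],(p[1]+.5)/k-.5+o[1]],z)
np.set_printoptions(precision=4,suppress=True)
for n,P,z in(("rail",[(93,68),(640,130),(598,515),(40,445)],.088),("cover",[(100,90),(372,122),(328,460),(50,430)],.083),("base",[(190,185),(258,195),(235,362),(168,355)],.087)):
    Q=np.array([f(p,6,(180,165),z) for p in P]);print(n,Q[:,:2],Q.mean(0))
    for a,b in((3,0),(2,1)):v=Q[b]-Q[a];print(np.degrees(np.arctan2(v[1],v[0])),np.linalg.norm(v))
    for a,b in((1,0),(2,3)):v=Q[b]-Q[a];print(np.degrees(np.arctan2(v[1],v[0]))-90,np.linalg.norm(v))
print("amber",f((277,144),5,(365,165),.098),"green",f((131,350),5,(365,165),.098))
print("tray",[f(p,5,(365,165),.066)[:2] for p in((62,32),(348,40),(352,500),(62,495))])
print("tape",back(c,(145.5,247),.01))
E
```

```text
rail [[0.6234 0.4082]
 [0.6026 0.1675]
 [0.4345 0.181 ]
 [0.4575 0.4226]] [0.5295 0.2948 0.088 ]
-4.974505189515208 0.16652712243295692
-4.591156460123905 0.1686410039443324
-4.939078106541899 0.24161495140658076
-5.437290769846882 0.24275114125352557
cover [[0.6146 0.4057]
 [0.6037 0.2853]
 [0.4548 0.2986]
 [0.4643 0.4198]] [0.5344 0.3523 0.083 ]
-5.360337139393102 0.15096931127784774
-5.10268875766011 0.14945509614758057
-5.174133267794971 0.12093028683971072
-4.461062153731902 0.1216166969060196
base [[0.5728 0.3633]
 [0.5693 0.3334]
 [0.4959 0.3402]
 [0.4981 0.3694]] [0.534  0.3516 0.087 ]
-4.629539816307331 0.07499107712407525
-5.266673570943413 0.07369073797446589
-6.796729348342652 0.03013753875057892
-4.306406050059593 0.029297018209931153
amber [ 0.5918 -0.1784  0.098 ] green [ 0.483  -0.1031  0.098 ]
tray [array([ 0.6549, -0.075 ]), array([ 0.6548, -0.2279]), array([ 0.41 , -0.227]), array([ 0.4081, -0.0757])]
tape [0.4346 0.553  0.01  ]
```

View pics/wrist0.png

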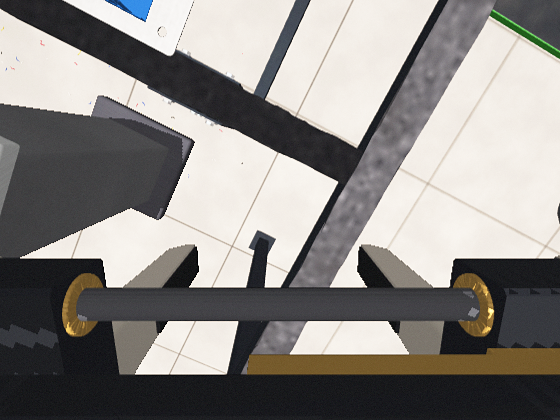

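The wrist view shows only the floor and the frame, nothing useful yet. Estimate: bin yaw is about -5°, its origin about (0.535,0.355), and the rib at (0.534,0.351), so the cover is about 4 mm open. I'll turn the tool to yaw -5° and travel over the rib.

Emit:
drive_tool(
  delta_pos=[
    [0, 0, 0],
    [0, 0, 0],
    [0, 0, 0],
    [0.0125, -0.05, 0],
    [0.0125, -0.05, 0],
    [0.0125, -0.05, 0],
    [0.0125, -0.05, 0],
    [0.0125, -0.05, 0],
    [0.0125, -0.05, 0],
    [0.0125, -0.05, 0],
    [0.0125, -0.05, 0],
    [0.0125, -0.05, 0],
  ],
  delta_rot=[
    [0, 0, 0.184],
    [0, 0, 0.184],
    [0, 0, 0.184],
    [0, 0, 0],
    [0, 0, 0],
    [0, 0, 0],
    [0, 0, 0],
    [0, 0, 0],
    [0, 0, 0],
    [0, 0, 0],
    [0, 0, 0],
    [0, 0, 0],
  ],
  claw=[0.093, 0.093, 0.093, 0.093, 0.093, 0.093, 0.093, 0.093, 0.093, 0.093, 0.093, 0.093],
)

```text
clock: 1.65
ee_pos: [0.398, -0.0515, 0.4049]
tcp_rot: [180.0, -0.0, -5.0]
force: [0.8, 0.1, -0.1]
opening: 0.0932
finger_force: 0.0
```

Emit:
drive_tool(
  delta_pos=[
    [0.0125, -0.05, 0],
    [0.0125, -0.05, 0],
    [0.0125, -0.05, 0],
    [0.0125, -0.05, 0],
    [0.0125, -0.05, 0],
    [0.0125, -0.05, 0],
    [0.01, -0.04, 0],
    [0, 0, 0],
    [0, 0, 0],
  ],
  delta_rot=[
    [0, 0, 0],
    [0, 0, 0],
    [0, 0, 0],
    [0, 0, 0],
    [0, 0, 0],
    [0, 0, 0],
    [0, 0, 0],
    [0, 0, 0],
    [0, 0, 0],
  ],
  claw=[0.093, 0.093, 0.093, 0.093, 0.093, 0.093, 0.093, 0.06, 0.06],
)

```text
clock: 2.78
ee_pos: [0.5119, 0.2777, 0.4043]
tcp_rot: [180.0, 0.0, -5.0]
force: [-0.3, -0.3, -0.0]
opening: 0.0776
finger_force: 0.0
```

```bash
python3 - <<'E'
from station import status, cams
import cv2,pickle,numpy as np
s=status.sense();print({k:np.round(s[k],4).tolist() for k in("clock","ee_pos","tcp_rot","qpos","force","opening")})
c=cams.snapshot("wrist");cv2.imwrite("pics/w1.png",c["img"]);pickle.dump((s,c),open("w1.pkl","wb"))
E
```

```text
{'clock': 2.775, 'ee_pos': [0.5119, 0.2777, 0.4043], 'tcp_rot': [179.962, 0.0492, -4.989], 'qpos': [23.9051, 23.4878, 89.7048, -0.0103, 66.8688, 118.8982], 'force': [-0.2695, -0.272, -0.0285], 'opening': 0.0776}
```

View pics/w1.png

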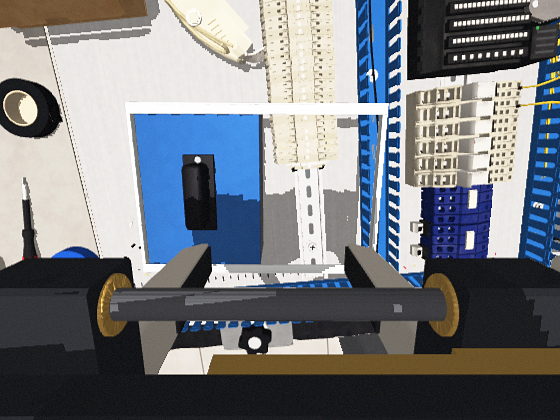

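The wrist view shows the rib base between (182,155) and (217,230). The rail frame's top edge runs level from (127,103) to (389,104), so the yaw of -5° is right. The far opening is clear.

```bash
cat >> h.py <<'E'
from scipy.spatial.transform import Rotation as Ro
def wback(s,c,uv,z):
    T=np.eye(4);T[:3,:3]=Ro.from_euler("xyz",s["tcp_rot"],degrees=True).as_matrix();T[:3,3]=s["ee_pos"]
    M=T@c["mount"];return back(c,uv,z,M[:3,:3].T,M[:3,3])
def tool(s,d): return Ro.from_euler("xyz",s["tcp_rot"],degrees=True).as_matrix().T@d
E
python3 - <<'E'
import pickle,numpy as np
from h import *
s,c=pickle.load(open("w1.pkl","rb"));print(c["K"][0])
for uv,z in(((199.5,192.5),.087),((127,103),.088),((389,104),.088),((360,264),.088)): print(uv,wback(s,c,uv,z))
p=wback(s,c,(199.5,192.5),.087);p[2]=.112+.167
print(tool(s,p-s["ee_pos"]))
E
```

```text
[304.13601866   0.         277.57560538]
(199.5, 192.5) [0.53568104 0.35263947 0.087     ]
(127, 103) [0.62370415 0.406264   0.088     ]
(389, 104) [0.60197698 0.16702741 0.088     ]
(360, 264) [0.446741  0.1969906 0.088    ]
[ 0.01731007 -0.0767761   0.1252748 ]
```

Emit:
drive_tool(
  delta_pos=[
    [0.0085, -0.038, 0],
    [0.0085, -0.038, 0],
    [0, 0, 0.03],
    [0, 0, 0.03],
    [0, 0, 0.03],
    [0, 0, 0.02],
    [0, 0, 0.015],
    [0, 0, 0],
    [0, 0, 0],
    [0, 0, 0],
    [0, 0, 0],
    [0, 0, 0],
  ],
  delta_rot=[
    [0, 0, 0],
    [0, 0, 0],
    [0, 0, 0],
    [0, 0, 0],
    [0, 0, 0],
    [0, 0, 0],
    [0, 0, 0],
    [0, 0, 0],
    [0, 0, 0],
    [0, 0, 0],
    [0, 0, 0],
    [0, 0, 0],
  ],
  claw=[0.05, 0.05, 0.05, 0.05, 0.05, 0.05, 0.05, 0.05, 0.03, 0.01, 0.01, 0.01],
)

```text
clock: 4.32
ee_pos: [0.5357, 0.3525, 0.2801]
tcp_rot: [-180.0, -0.0, -5.0]
force: [-0.7, 0.9, 1.3]
opening: 0.0176
finger_force: 30.0
```

The rib is gripped at 17.6 mm with 30 N. I'll slide it open.

Emit:
drive_tool(
  delta_pos=[
    [0, 0.01, 0],
    [0, 0.016, 0],
    [0, 0.016, 0],
    [0, 0.016, 0],
    [0, 0.016, 0],
    [0, 0.016, 0],
    [0, 0.012, 0],
    [0, 0.006, 0],
    [0, 0, 0],
    [0, 0, 0],
    [0, 0, 0],
  ],
  delta_rot=[
    [0, 0, 0],
    [0, 0, 0],
    [0, 0, 0],
    [0, 0, 0],
    [0, 0, 0],
    [0, 0, 0],
    [0, 0, 0],
    [0, 0, 0],
    [0, 0, 0],
    [0, 0, 0],
    [0, 0, 0],
  ],
  claw=[0.01, 0.01, 0.01, 0.01, 0.01, 0.01, 0.01, 0.01, 0.01, 0.01, 0.01],
)

```text
clock: 5.7
ee_pos: [0.5261, 0.2445, 0.28]
tcp_rot: [179.9, 0.1, -5.0]
force: [-3.9, -3.0, 7.4]
opening: 0.0176
finger_force: 30.0
```

Emit:
drive_tool(
  delta_pos=[
    [0, 0, 0],
    [0, 0, 0],
    [0, 0, -0.02],
    [0, 0, -0.04],
    [0, 0, -0.04],
    [0, 0, 0],
    [0, 0, 0],
    [0, 0, 0],
    [0, 0, 0],
    [0, 0, 0],
    [0, 0, 0],
    [0, 0, 0],
  ],
  delta_rot=[
    [0, 0, 0],
    [0, 0, 0],
    [0, 0, 0],
    [0, 0, 0],
    [0, 0, -0.17],
    [0, 0, -0.17],
    [0, 0, -0.17],
    [0, 0, -0.17],
    [0, 0, -0.17],
    [0, 0, -0.17],
    [0, 0, -0.17],
    [0, 0, -0.17],
  ],
  claw=[0.05, 0.05, 0.05, 0.05, 0.093, 0.093, 0.093, 0.093, 0.093, 0.093, 0.093, 0.093],
)

```text
clock: 7.2
ee_pos: [0.5263, 0.2449, 0.3796]
tcp_rot: [180.0, 0.0, 73.3]
force: [0.7, -0.7, 0.4]
opening: 0.093
finger_force: 0.0
```

Emit:
drive_tool(
  delta_pos=[
    [0, 0, 0],
    [-0.045, 0.011, 0],
    [-0.045, 0.011, 0],
    [-0.045, 0.011, 0],
    [-0.045, 0.011, 0],
    [-0.045, 0.011, 0],
    [-0.045, 0.011, 0],
    [-0.045, 0.011, 0],
    [-0.045, 0.011, 0],
    [-0.045, 0.011, 0],
    [0, 0, 0],
    [0, 0, 0],
  ],
  delta_rot=[
    [0, 0, -0.17],
    [0, 0, -0.041],
    [0, 0, 0],
    [0, 0, 0],
    [0, 0, 0],
    [0, 0, 0],
    [0, 0, 0],
    [0, 0, 0],
    [0, 0, 0],
    [0, 0, 0],
    [0, 0, 0],
    [0, 0, 0],
  ],
  claw=[0.093, 0.093, 0.093, 0.093, 0.093, 0.093, 0.093, 0.093, 0.093, 0.093, 0.093, 0.093],
)

```text
clock: 8.7
ee_pos: [0.5877, -0.167, 0.3795]
tcp_rot: [-180.0, -0.0, 85.0]
force: [-0.8, 0.3, -0.7]
opening: 0.093
finger_force: 0.0
```

```bash
python3 - <<'E'
from station import status, cams
import cv2,pickle,numpy as np
s=status.sense();print({k:np.round(s[k],4).tolist() for k in("clock","ee_pos","tcp_rot","qpos","force","opening")})
c=cams.snapshot("wrist");cv2.imwrite("pics/w2.png",c["img"]);pickle.dump((s,c),open("w2.pkl","wb"))
E
```

```text
{'clock': 8.7, 'ee_pos': [0.5877, -0.167, 0.3795], 'tcp_rot': [-179.973, -0.0186, 85.0105], 'qpos': [-20.2315, 27.8641, 86.6314, 0.0119, 65.5354, -15.2469], 'force': [-0.7583, 0.3331, -0.7277], 'opening': 0.093}
```

View pics/w2.png

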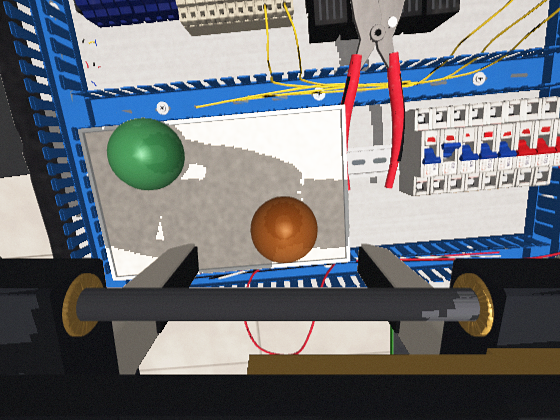

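The amber lamp spans columns 251–318 and rows 196–263, centred at about (284.5,229.5). The green lamp is clear of the finger path.

```bash
python3 - <<'E'
import pickle,numpy as np
from h import *
s,c=pickle.load(open("w2.pkl","rb"))
p=wback(s,c,(284.5,229.5),.098);print(p,wback(s,c,(146,154),.098))
p[2]=.098+.167;print(tool(s,p-s["ee_pos"]))
E
```

```text
[ 0.59295156 -0.1775583   0.098     ] [ 0.48231497 -0.10161764  0.098     ]
[-0.01006973  0.00617919  0.11448049]
```

Emit:
drive_tool(
  delta_pos=[
    [-0.01, 0.006, 0],
    [0, 0, 0.03],
    [0, 0, 0.03],
    [0, 0, 0.03],
    [0, 0, 0.016],
    [0, 0, 0.008],
    [0, 0, 0],
    [0, 0, 0],
    [0, 0, 0],
    [0, 0, 0],
    [0, 0, 0],
    [0, 0, 0],
  ],
  delta_rot=[
    [0, 0, 0],
    [0, 0, 0],
    [0, 0, 0],
    [0, 0, 0],
    [0, 0, 0],
    [0, 0, 0],
    [0, 0, 0],
    [0, 0, 0],
    [0, 0, 0],
    [0, 0, 0],
    [0, 0, 0],
    [0, 0, 0],
  ],
  claw=[0.093, 0.093, 0.093, 0.093, 0.093, 0.093, 0.085, 0.075, 0.065, 0.055, 0.05, 0.05],
)

```text
clock: 10.25
ee_pos: [0.593, -0.178, 0.2661]
tcp_rot: [180.0, 0.0, 85.0]
force: [-1.1, 1.1, 6.4]
opening: 0.0592
finger_force: 30.0
```

Lamp gripped. I'll lift it 0.1 m and carry it over the bin.

Emit:
drive_tool(
  delta_pos=[
    [0, 0, -0.01],
    [0, 0, -0.02],
    [0, 0, -0.03],
    [0, 0, -0.03],
    [0, 0, -0.01],
    [0.02, -0.004, 0],
    [0.04, -0.008, 0],
    [0.04, -0.008, 0],
    [0.04, -0.008, 0],
    [0.04, -0.008, 0],
    [0.04, -0.008, 0],
    [0.04, -0.008, 0],
  ],
  delta_rot=[
    [0, 0, 0],
    [0, 0, 0],
    [0, 0, 0],
    [0, 0, 0],
    [0, 0, 0],
    [0, 0, 0],
    [0, 0, 0],
    [0, 0, 0],
    [0, 0, 0],
    [0, 0, 0],
    [0, 0, 0],
    [0, 0, 0],
  ],
  claw=[0.05, 0.05, 0.05, 0.05, 0.05, 0.05, 0.05, 0.05, 0.05, 0.05, 0.05, 0.05],
)

```text
clock: 11.75
ee_pos: [0.5626, 0.0879, 0.3644]
tcp_rot: [-179.9, 0.0, 85.0]
force: [0.1, 0.1, -1.4]
opening: 0.0589
finger_force: 30.0
```

Emit:
drive_tool(
  delta_pos=[
    [0.04, -0.008, 0],
    [0.04, -0.008, 0],
    [0.04, -0.008, 0],
    [0.04, -0.008, 0],
    [0.04, -0.008, 0],
    [0.04, -0.008, 0],
    [0.02, -0.004, 0],
    [0, 0, 0],
    [0, 0, 0],
    [0, 0, 0],
  ],
  delta_rot=[
    [0, 0, 0],
    [0, 0, 0],
    [0, 0, 0],
    [0, 0, 0],
    [0, 0, 0],
    [0, 0, 0],
    [0, 0, 0],
    [0, 0, 0],
    [0, 0, 0],
    [0, 0, 0],
  ],
  claw=[0.05, 0.05, 0.05, 0.05, 0.05, 0.05, 0.05, 0.05, 0.05, 0.05],
)

```text
clock: 13.0
ee_pos: [0.5348, 0.348, 0.3657]
tcp_rot: [-180.0, 0.0, 84.9]
force: [0.3, 0.2, -1.4]
opening: 0.059
finger_force: 30.0
```

```bash
python3 - <<'E'
from station import status, cams
import cv2,pickle,numpy as np
from h import *
s=status.sense();print({k:np.round(s[k],4).tolist() for k in("clock","ee_pos","tcp_rot","qpos","force","opening")})
t=np.array([.5355,.357,s["ee_pos"][2]]);print(tool(s,t-s["ee_pos"]))
c=cams.snapshot("wrist");cv2.imwrite("pics/w3.png",c["img"]);pickle.dump((s,c),open("w3.pkl","wb"))
E
```

```text
{'clock': 13.0, 'ee_pos': [0.5348, 0.348, 0.3657], 'tcp_rot': [-179.9946, 0.0117, 84.9422], 'qpos': [28.876, 31.4333, 82.8708, -0.0074, 65.7069, 33.9368], 'force': [0.2959, 0.2438, -1.3736], 'opening': 0.059}
[ 9.01019873e-03 -8.37952801e-05 -1.83006679e-06]
```

View pics/w3.png

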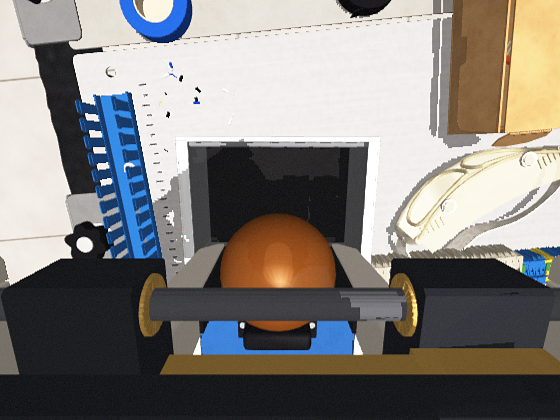

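The lamp hangs upright over the empty bin, with its centre at column 278, midway between the rails (178 and 378). I'll lower it to just above the floor.

Emit:
drive_tool(
  delta_pos=[
    [0.009, 0, 0],
    [0, 0, 0.02],
    [0, 0, 0.025],
    [0, 0, 0.025],
    [0, 0, 0.025],
    [0, 0, 0.02],
    [0, 0, 0.015],
    [0, 0, 0.01],
    [0, 0, 0.008],
    [0, 0, 0.002],
    [0, 0, 0],
    [0, 0, 0],
  ],
  delta_rot=[
    [0, 0, 0],
    [0, 0, 0],
    [0, 0, 0],
    [0, 0, 0],
    [0, 0, 0],
    [0, 0, 0],
    [0, 0, 0],
    [0, 0, 0],
    [0, 0, 0],
    [0, 0, 0],
    [0, 0, 0],
    [0, 0, 0],
  ],
  claw=[0.05, 0.05, 0.05, 0.05, 0.05, 0.05, 0.05, 0.05, 0.05, 0.05, 0.05, 0.05],
)

```text
clock: 14.55
ee_pos: [0.5354, 0.3581, 0.2162]
tcp_rot: [180.0, -0.0, 85.0]
force: [0.4, 0.5, -1.0]
opening: 0.0591
finger_force: 30.0
```

Emit:
drive_tool(
  delta_pos=[
    [0, 0, 0.001],
    [0, 0, 0.001],
    [0, 0, 0.001],
    [0, 0, 0],
    [0, 0, 0],
  ],
  delta_rot=[
    [0, 0, 0],
    [0, 0, 0],
    [0, 0, 0],
    [0, 0, 0],
    [0, 0, 0],
  ],
  claw=[0.05, 0.05, 0.05, 0.05, 0.05],
)

```text
clock: 15.18
ee_pos: [0.5353, 0.358, 0.2127]
tcp_rot: [180.0, -0.0, 85.0]
force: [-1.1, -0.7, -1.1]
opening: 0.0593
finger_force: 30.0
```

Emit:
drive_tool(
  delta_pos=[
    [0, 0, 0.001],
    [0, 0, 0],
    [0, 0, 0],
  ],
  delta_rot=[
    [0, 0, 0],
    [0, 0, 0],
    [0, 0, 0],
  ],
  claw=[0.05, 0.05, 0.05],
)

```text
clock: 15.55
ee_pos: [0.5353, 0.358, 0.2117]
tcp_rot: [-180.0, 0.0, 85.0]
force: [-0.2, 0.1, -1.4]
opening: 0.059
finger_force: 30.0
```

Emit:
drive_tool(
  delta_pos=[
    [0, 0, 0.0005],
    [0, 0, 0.0005],
    [0, 0, 0],
    [0, 0, 0],
  ],
  delta_rot=[
    [0, 0, 0],
    [0, 0, 0],
    [0, 0, 0],
    [0, 0, 0],
  ],
  claw=[0.05, 0.05, 0.05, 0.05],
)

```text
clock: 16.05
ee_pos: [0.5353, 0.3581, 0.2107]
tcp_rot: [180.0, 0.0, 85.0]
force: [-0.5, -0.2, -0.4]
opening: 0.0586
finger_force: 30.0
```

Emit:
drive_tool(
  delta_pos=[
    [0, 0, 0.0005],
    [0, 0, 0],
    [0, 0, 0],
  ],
  delta_rot=[
    [0, 0, 0],
    [0, 0, 0],
    [0, 0, 0],
  ],
  claw=[0.05, 0.05, 0.05],
)

```text
clock: 16.42
ee_pos: [0.5353, 0.358, 0.2102]
tcp_rot: [-180.0, 0.0, 85.0]
force: [1.0, -0.5, -0.7]
opening: 0.0591
finger_force: 30.0
```

Emit:
drive_tool(
  delta_pos=[
    [0, 0, 0.0005],
    [0, 0, 0],
    [0, 0, 0],
  ],
  delta_rot=[
    [0, 0, 0],
    [0, 0, 0],
    [0, 0, 0],
  ],
  claw=[0.05, 0.05, 0.05],
)

```text
clock: 16.8
ee_pos: [0.5353, 0.358, 0.2101]
tcp_rot: [180.0, -0.0, 85.0]
force: [-2.0, -1.4, 5.0]
opening: 0.0589
finger_force: 30.0
```

Contact with the floor at about 6 N. I'll release, then retreat straight up.

Emit:
drive_tool(
  delta_pos=[
    [0, 0, 0],
    [0, 0, 0],
    [0, 0, 0],
    [0, 0, 0],
    [0, 0, 0],
    [0, 0, 0],
    [0, 0, 0],
  ],
  delta_rot=[
    [0, 0, 0],
    [0, 0, 0],
    [0, 0, 0],
    [0, 0, 0],
    [0, 0, 0],
    [0, 0, 0],
    [0, 0, 0],
  ],
  claw=[0.065, 0.075, 0.085, 0.085, 0.085, 0.085, 0.085],
)

```text
clock: 17.68
ee_pos: [0.5353, 0.358, 0.2097]
tcp_rot: [180.0, -0.0, 85.0]
force: [0.2, 0.5, 0.1]
opening: 0.0851
finger_force: 0.0
```

Emit:
drive_tool(
  delta_pos=[
    [0, 0, -0.01],
    [0, 0, -0.02],
    [0, 0, -0.03],
    [0, 0, -0.03],
    [0, 0, -0.04],
    [0, 0, -0.04],
    [0, 0, 0],
    [0, 0, 0],
  ],
  delta_rot=[
    [0, 0, 0],
    [0, 0, 0],
    [0, 0, 0],
    [0, 0, 0],
    [0, 0, 0],
    [0, 0, 0],
    [0, 0, 0],
    [0, 0, 0],
  ],
  claw=[0.085, 0.085, 0.085, 0.085, 0.085, 0.085, 0.085, 0.085],
)

```text
clock: 18.68
ee_pos: [0.535, 0.3579, 0.3799]
tcp_rot: [-180.0, 0.0, 85.0]
force: [-0.6, -0.2, -0.9]
opening: 0.0854
finger_force: 0.0
```

```bash
python3 - <<'E'
from station import status, cams
import cv2,pickle,numpy as np
s=status.sense();print({k:np.round(s[k],4).tolist() for k in("clock","ee_pos","tcp_rot","force","opening")})
c=cams.snapshot("wrist");cv2.imwrite("pics/w4.png",c["img"])
E
```

```text
{'clock': 18.675, 'ee_pos': [0.535, 0.3579, 0.3799], 'tcp_rot': [-179.9972, 0.0029, 85.017], 'force': [-0.5849, -0.2058, -0.8595], 'opening': 0.0854}
```

View pics/w4.png

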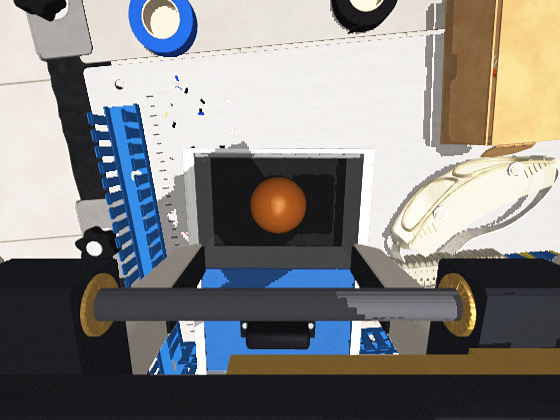

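The lamp stands upright on the bin floor at (278,205), clear of the cover, whose rib is at (278,335). Now back to the rib to shut it.

Emit:
drive_tool(
  delta_pos=[
    [-0.04, 0, 0],
    [-0.04, 0, 0],
    [-0.0335, 0.0005, 0],
    [0, 0, 0],
    [0, 0, 0],
    [0, 0, 0],
    [0, 0, 0],
    [0, 0, 0],
    [0, 0, 0],
    [0, 0, 0],
    [0, 0, 0],
    [0, 0, 0],
  ],
  delta_rot=[
    [0, 0, 0],
    [0, 0, 0],
    [0, 0, 0],
    [0, 0, 0.17],
    [0, 0, 0.17],
    [0, 0, 0.17],
    [0, 0, 0.17],
    [0, 0, 0.17],
    [0, 0, 0.17],
    [0, 0, 0.17],
    [0, 0, 0.17],
    [0, 0, 0.17],
  ],
  claw=[0.05, 0.05, 0.05, 0.05, 0.05, 0.05, 0.05, 0.05, 0.05, 0.05, 0.05, 0.05],
)

```text
clock: 20.23
ee_pos: [0.5257, 0.2449, 0.3786]
tcp_rot: [180.0, 0.1, -3.0]
force: [-0.1, 0.1, 0.6]
opening: 0.0501
finger_force: 0.0
```

Emit:
drive_tool(
  delta_pos=[
    [0, 0, 0],
    [0, 0, 0],
    [0, 0, 0],
  ],
  delta_rot=[
    [0, 0, 0.041],
    [0, 0, 0],
    [0, 0, 0],
  ],
  claw=[0.05, 0.05, 0.05],
)

```text
clock: 20.6
ee_pos: [0.5258, 0.2449, 0.3792]
tcp_rot: [180.0, 0.0, -4.9]
force: [0.6, -0.9, 0.5]
opening: 0.05
finger_force: 0.0
```

Emit:
drive_tool(
  delta_pos=[
    [0, 0, 0.02],
    [0, 0, 0.03],
    [0, 0, 0.03],
    [0, 0, 0.015],
    [0, 0, 0.005],
    [0, 0, 0],
    [0, 0, 0],
    [0, 0, 0],
    [0, 0, 0],
    [0, 0, 0],
  ],
  delta_rot=[
    [0, 0, 0],
    [0, 0, 0],
    [0, 0, 0],
    [0, 0, 0],
    [0, 0, 0],
    [0, 0, 0],
    [0, 0, 0],
    [0, 0, 0],
    [0, 0, 0],
    [0, 0, 0],
  ],
  claw=[0.05, 0.05, 0.05, 0.05, 0.05, 0.05, 0.03, 0.01, 0.01, 0.01],
)

```text
clock: 21.85
ee_pos: [0.5259, 0.2448, 0.2799]
tcp_rot: [180.0, -0.0, -5.0]
force: [-0.6, -0.8, 1.3]
opening: 0.0177
finger_force: 30.0
```

Gripped. I'll slide it shut: 108 mm first, then small steps until it meets the stop.

Emit:
drive_tool(
  delta_pos=[
    [0, -0.01, 0],
    [0, -0.016, 0],
    [0, -0.016, 0],
    [0, -0.016, 0],
    [0, -0.016, 0],
    [0, -0.016, 0],
    [0, -0.012, 0],
    [0, -0.006, 0],
    [0, 0, 0],
    [0, 0, 0],
  ],
  delta_rot=[
    [0, 0, 0],
    [0, 0, 0],
    [0, 0, 0],
    [0, 0, 0],
    [0, 0, 0],
    [0, 0, 0],
    [0, 0, 0],
    [0, 0, 0],
    [0, 0, 0],
    [0, 0, 0],
  ],
  claw=[0.01, 0.01, 0.01, 0.01, 0.01, 0.01, 0.01, 0.01, 0.01, 0.01],
)

```text
clock: 23.1
ee_pos: [0.5356, 0.3527, 0.28]
tcp_rot: [-179.9, -0.1, -5.0]
force: [4.5, 3.4, -1.0]
opening: 0.0175
finger_force: 30.0
```

Emit:
drive_tool(
  delta_pos=[
    [0, -0.001, 0],
    [0, -0.001, 0],
    [0, 0, 0],
  ],
  delta_rot=[
    [0, 0, 0],
    [0, 0, 0],
    [0, 0, 0],
  ],
  claw=[0.01, 0.01, 0.01],
)

```text
clock: 23.48
ee_pos: [0.5358, 0.354, 0.28]
tcp_rot: [180.0, -0.0, -5.0]
force: [4.1, -3.1, 1.9]
opening: 0.0177
finger_force: 30.0
```

Emit:
drive_tool(
  delta_pos=[
    [0, -0.001, 0],
    [0, 0, 0],
  ],
  delta_rot=[
    [0, 0, 0],
    [0, 0, 0],
  ],
  claw=[0.01, 0.01],
)

```text
clock: 23.72
ee_pos: [0.5359, 0.3549, 0.2799]
tcp_rot: [180.0, -0.0, -5.0]
force: [4.0, -4.7, 2.3]
opening: 0.0178
finger_force: 30.0
```

Emit:
drive_tool(
  delta_pos=[
    [0, -0.001, 0],
    [0, 0, 0],
  ],
  delta_rot=[
    [0, 0, 0],
    [0, 0, 0],
  ],
  claw=[0.01, 0.01],
)

```text
clock: 23.98
ee_pos: [0.536, 0.3552, 0.2799]
tcp_rot: [179.9, -0.0, -5.0]
force: [3.2, -10.8, 5.6]
opening: 0.0179
finger_force: 30.0
```

Emit:
drive_tool(
  delta_pos=[
    [0, -0.001, 0],
    [0, 0, 0],
  ],
  delta_rot=[
    [0, 0, 0],
    [0, 0, 0],
  ],
  claw=[0.01, 0.01],
)

```text
clock: 24.22
ee_pos: [0.5362, 0.3555, 0.2799]
tcp_rot: [179.8, 0.0, -5.0]
force: [2.4, -17.6, 7.2]
opening: 0.0179
finger_force: 30.0
```

Emit:
drive_tool(
  delta_pos=[
    [0, -0.001, 0],
    [0, 0, 0],
  ],
  delta_rot=[
    [0, 0, 0],
    [0, 0, 0],
  ],
  claw=[0.01, 0.01],
)

```text
clock: 24.48
ee_pos: [0.5363, 0.3559, 0.2799]
tcp_rot: [179.6, 0.1, -5.0]
force: [1.1, -22.3, 10.5]
opening: 0.018
finger_force: 30.0
```

The cover is on its stop: force rises with no travel, at y≈0.355, which matches the bin origin. I'll relax the push, release and go up.

Emit:
drive_tool(
  delta_pos=[
    [0, 0.001, 0],
    [0, 0, 0],
    [0, 0, 0],
    [0, 0, 0],
    [0, 0, -0.02],
    [0, 0, -0.04],
    [0, 0, -0.04],
    [0, 0, -0.02],
    [0, 0, 0],
    [0, 0, 0],
  ],
  delta_rot=[
    [0, 0, 0],
    [0, 0, 0],
    [0, 0, 0],
    [0, 0, 0],
    [0, 0, 0],
    [0, 0, 0],
    [0, 0, 0],
    [0, 0, 0],
    [0, 0, 0],
    [0, 0, 0],
  ],
  claw=[0.01, 0.05, 0.05, 0.05, 0.05, 0.05, 0.05, 0.05, 0.05, 0.05],
)

```text
clock: 25.72
ee_pos: [0.5355, 0.3575, 0.3992]
tcp_rot: [180.0, 0.0, -5.0]
force: [-0.6, -0.2, 0.0]
opening: 0.0497
finger_force: 0.0
```

```bash
python3 - <<'E'
from station import status, cams
import cv2
s=status.sense();print(s["clock"],s["ee_pos"],s["force"],s["opening"])
c=cams.snapshot("wrist")["img"];t=cams.snapshot("top")["img"]
cv2.imwrite("pics/f.png",cv2.resize(cv2.hconcat([c[:,:],t[:,:]]),(800,300)))
E
```

```text
25.725 [0.53550152 0.35745059 0.39917977] [-0.57856873 -0.17163079  0.00729239] 0.049722533382777656
```

View pics/f.png

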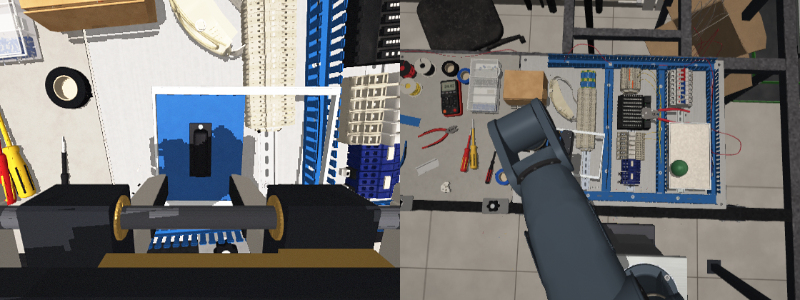

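The cover is shut flush against the left end piece. The green lamp is where it was, the tape is undisturbed, and the gripper is clear.

```bash
python3 -c "
from station import manip;print(manip.finish_job())"
```

```text
the job is handed in; nothing more can be done
None
```

The amber lamp stands upright in the bin and the cover is fully shut; the green lamp and blue tape stayed where they were, and the job was handed in at about 26 s (no verdict was returned).

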